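Free a seized hold-down and uncover a mended fresco fragment

TASK

A mended fresco fragment has set under the hold-down clamp on the sloping bonding board, but the clamp's T-knob is seized with old plaster. Break the knob loose with a short firm anticlockwise twist and back it off about half a turn so that the foot lifts, and only then swing the clamp arm about a quarter turn to either side, so that the fragment lies uncovered. Do not shift the fragment on its ledge, leave the jar, the brush and the spare fragment where they are, and let go of the clamp at the end.

Things in the scene. Friction and masses are not known exactly. Their poses are not given: they have to be found in the camera images.
- bonding_board: Fixed plywood stand; its white-faced board, 320 mm wide and 280 mm up the slope, slopes at 32 deg, rising along this body's x (away from the robot). Origin on the table; 110 mm above it the clamp's screw axis meets the board's face. The screw stands square to the face. A wooden ledge 26 mm high runs along the board's lower edge.
- knob_grip (a point): Black T-knob on the clamp's screw. Point: on the screw axis, mid T-bar, 81 mm out from the board. z: along the screw, outwards; x: along the T-bar; they turn with it. T-bar 56 (x) by 14 (y) by 20 mm (z), flat sides, starts in line with the arm. Hub below 27 mm wide; the arm's top is 39 mm below the point. Nothing else within 80 mm of the axis at T-bar height.
- t_knob (a joint): Turn of the T-knob, rad: 0 as found (tight), grows as unscrewed, anticlockwise seen from above (right-handed about z of knob_grip); stop at 5. Seized: needs about 0.45 N m over the first 15 to 20 deg (grip firmly, 60 N or more), then free for good (0.03 N m). Knob and arm rise 0.6 mm per rad.
- hold_arm (a joint): Swing of the steel arm about the screw axis, rad: 0 as found, pointing down the slope (within 15 deg) over the fragment; positive anticlockwise seen from above (the free end goes to -y); stops at -1.75 and 1.75. Clamped fast until the knob is backed off about 2.1 rad, then swings with 0.14 N m friction (1.5 N at the spindle) and stays put. Arm 24 mm wide, 10 thick.
- spindle_grip (a point): Threaded steel spindle, 10 mm diameter, standing up from the arm's free end 95 mm from the screw axis: the place to pinch or push the arm. Point: on its axis, 30 mm above the arm's top, 13 mm below its own top. A lock nut 19 mm wide ends 23 mm below the point. z: square to the board, outwards; x: along the arm to the knob. Its soft foot below rests on the fragment.
- mended_fragment: Loose slab of painted plaster, two joined halves, irregular, about 70 mm (x, up the slope) by 92 mm (y), 22 mm thick, 200 g, lying on the board against its ledge under the arm's foot. Origin mid underside; z square to the board.
- adhesive_jar: Bystander: closed jar, 60 mm diameter, 75 mm tall, standing on the table beside the board, to the right seen from the robot. Origin mid underside.
- brush: Bystander: brush, 190 mm long, lying on the table beside the board, to the left seen from the robot. Origin below its middle.
- spare_fragment: Bystander: small loose piece of painted plaster, about 60 mm across, 20 mm thick, on the table beside the board, to the right. Origin mid underside.
Not all that is in view belongs to the job. What is shaped like the mended_fragment but black, purple or yellow is not meant.

How it is judged:
On the way, in this order (a step that is already met when the one before it is completed fails the run):
1. the knob has been broken loose, the arm still over the fragment (value of joint t_knob above 0.6 rad and value of joint hold_arm between -0.5 and 0.5 rad), for 0.1 s.
2. the knob has been backed off about half a turn (2.5 rad or more), the arm still over the fragment (value of joint t_knob above 2.5 rad and value of joint hold_arm between -0.5 and 0.5 rad), for 0.2 s.
At the end, for the whole second after the job is handed in: The knob stands backed off by at least 2.5 rad, the arm is at rest swung at least 1.1 rad to one side or the other, and the fragment lies still within 10 mm of where it was (value of joint t_knob above 2.5 rad and (value of joint hold_arm above 1.1 rad or value of joint hold_arm below -1.1 rad) and velocity of joint hold_arm between -0.05 and 0.05 rad/s and distance of mended_fragment from where it was at the start of the episode below 0.01 m and linear speed of mended_fragment below 0.02 m/s); the robot touches nothing.
It fails at once if the fragment is shifted by more than 15 mm (distance of mended_fragment from where it was at the start of the episode above 0.015 m).
It fails at once if the jar is moved by more than 30 mm or tipped (distance of adhesive_jar from where it was at the start of the episode above 0.03 m or angle between adhesive_jar's own z axis and vertical above 0.4 rad).
It fails at once if the brush is moved by more than 30 mm (distance of brush from where it was at the start of the episode above 0.03 m).
It fails at once if the spare fragment is moved by more than 30 mm (distance of spare_fragment from where it was at the start of the episode above 0.03 m).
It also fails if it takes over 48 s, if anything falls off the work surface, if the arm or the gripper's body presses on something with over 40 N, if the wrist force passes 120 N, or if a joint passes its speed limit or range.

ROBOT

A 6-joint arm with a two-finger parallel gripper is mounted at the origin on the work surface. World frame = base frame: x ahead of the robot, y to its left, z up, the work surface at z = 0. Lengths are in m, angles in rad, forces in N, time in s.
With the tool pointing down it reaches from about 0.35 to 0.975 m from the base axis. Payload 4.9 kg.
Tool frame: the origin (TCP) lies midway between the tips of the shut fingers; the grasp point (between the pads) lies 19 mm behind it; z points along the fingers, y is the line along which they close (so a half turn about z gives the same grasp; the last joint's range is limited). The gripper opens to 85 mm and grips with 20 to 120 N. Pads are 22 mm wide; open, the fingers measure 114 mm over their backs; the gripper's body (76 mm by 85 mm) begins 54 mm behind the grasp point. The pads swing forward as they close: fully open they stand 13 mm farther back than shut.
Start: joints at [0.987, 0.053, 1.613, -0, 1.476, -0.119], TCP at [0.28, 0.559, 0.231] pointing down, gripper open.
Joint ranges: [-3.01, 3.01], [-1.01, 2.22], [0.06, 2.58], [-1.02, 4.17], [0.09, 2.62], [-3.14, 3.14]. Speed limits (rad/s): [2.57, 2.57, 3.14, 3.14, 3.14, 3.14].

INTERFACE

Orientations are given as a unit quaternion [w, x, y, z].
In Python, from plant import state, grab_frame, job_done, cut_out, place_of gives the robot as it stands.
- The arm moves only by the tool jog_arm, never from a script. Its argument "motion" is text: rows parted by semicolons, each of 7 numbers parted by spaces: the opening in per cent of the stroke, from 0 (shut) to 100 (fully open), then the shift along the tool's x, y, z as a fraction of full scale, then the turn, a rotation vector about the tool's x, y, z as a fraction of full scale. A call has exactly 5 rows; each row is the pose to reach, as a shift and turn from the pose commanded when the call began, along the tool's axes at that moment; what a row does not reach only later rows make up. Full scale, the value 1, is 50 cm for a shift and 1.5 rad for a turn. A row lasts 1/8 s, in which the tool goes at most 62.5 mm and 10.7 degrees, less where a joint would pass 70% of its speed; a pose out of reach is approached as far as the arm can. A call with a number of a shift or a turn outside -1 to 1 is refused whole. A call with a gripper value outside its range is refused whole. The fingers move at their own pace and stop on an object; the grip force is fixed at half the most. Time passes only in rows, so rows that repeat a pose let the fingers close, or fill a call up. It gives the time, the measured TCP pose, the force, the opening and the grip force at its end, in the units of the state.
- state(): the state, without advancing time (a new reading comes with each control period).
- grab_frame(name): name is "scene" or "top"; returns a dict with "color" (384x512x3 uint8, red, green, blue), "range_z" (384x512 float32, m along the optical axis (not along the pixel's ray), 0 where there is no reading), "intrinsics" (3x3 intrinsics, pixels), "k1" (the pictures are not rectified: a ray, as slopes to the right and down, at radius r is drawn at 1 + k1 r^2 times it, then the intrinsics apply), "world_from_camera" (4x4, takes a point from camera to world coordinates). Camera axes: x right, y up, looking along -z (the intrinsics and any distortion apply to the point x, -y, -z); pixel columns grow to the right and rows downward; lengths in m; the calibration is good to about 2 mm. A picture is of the moment at which its call begins.
- job_done(): hands the job in; it is judged then, once.
Trained networks look in the newest picture that a camera, given by its name, has taken for a name from the list of things; names that differ only in an ending like _2 or _b are one class to them, and where a whole thing is asked for, a point or a joint stands for the part that bears it (a point fixed in the world has none). Each returns a list of dicts, best first, with "p" (0 to 1); they miss things now and then, are a little off and sometimes report something else, mostly with a low value. They report only what shows in the picture. A call takes as long as a camera call. They do not tell look-alikes from the thing itself.
- cut_out(camera, thing): "pixels" (384x512 bool, what is visible of it).
- place_of(camera, thing): "at" ([x, y, z] in m, in world coordinates, good to about 4 mm: a listed point, or the origin of a listed thing).
The state is a dict: "time": time; "joint_pos": joint angles; "joint_vel": joint speeds; "joint_efforts": joint torques, N m; "tool_pos": TCP position; "tool_rot": TCP orientation; "contact_force": force on the tool from outside, world axes, zero at the start; "ft_torque": the same for the moment, N m; "gripper_width": opening from 0.0 (shut) to 1.0 (fully open); "grasp_force": force on a finger pad.
Only numpy, scipy, OpenCV 4.12 (cv2) and the standard library are available. Lean on these libraries where they do the work, as an engineer would, in place of code of your own. Each camera call takes 0.05 s, during which the arm holds its last target. There are 200 camera calls.

## Working session

There is one attempt and no reset: what is moved stays moved. The work goes in short steps, Python scripts to look and compute and a tool call to move; the robot and the scene stay as the last step left them, time stands still between calls to the robot, and variables do not carry over. Pictures are saved under pics/ and viewed, at most 10 in all, crops included, and the job is handed in when it is done.

Besides the shell and the picture viewer there is one more tool, called by a JSON object that holds its "method" and its "body", one argument or row to a line. jog_arm: Moves the arm, as the interface text tells. Shift numbers are shares of 50 cm and turn numbers shares of 1.5 rad, none past 1 either way. Its arguments: {"type":"object","properties":{"motion":{"type":"string"}},"required":["motion"]}

```bash
ls; mkdir -p pics
cat > h.py <<'E'
import numpy as np, cv2
from plant import *
from scipy.spatial.transform import Rotation as R
def rot(q): return R.from_quat([q[1],q[2],q[3],q[0]])
def pts(f):
    K=f["intrinsics"];z=f["range_z"];h,w=z.shape
    u,v=np.meshgrid(np.arange(w),np.arange(h))
    p=np.stack([u,v],-1).reshape(-1,1,2).astype(float)
    n=cv2.undistortPoints(p,K,np.array([f["k1"],0,0,0.]))[:,0].reshape(h,w,2)
    c=np.stack([n[...,0]*z,-n[...,1]*z,-z,np.ones_like(z)],-1)
    P=(c@f["world_from_camera"].T)[...,:3]; P[z<=0]=np.nan
    return P
E
python3 - <<'E'
from h import *
np.set_printoptions(precision=4,suppress=True)
s=state();print(s)
ims=[]
for c in("scene","top"):
    f=grab_frame(c);ims.append(f["color"]);print(c,f["world_from_camera"][:3,3], f["k1"],f["intrinsics"][0,0])
    np.savez(f"f_{c}.npz",**f)
    for t in("bonding_board","knob_grip","spindle_grip","mended_fragment","adhesive_jar","brush","spare_fragment"):
        print(c,t,[(round(d["p"],2),np.round(d["at"],4)) for d in place_of(c,t)[:3]])
for i,c in enumerate(("scene","top")): cv2.imwrite(f"pics/{c}0.png",ims[i][...,::-1])
E
```

```text
pics
{'time': 0.0, 'joint_pos': array([ 0.987 ,  0.0534,  1.6143,  0.    ,  1.476 , -0.119 ]), 'joint_vel': array([ 0.0002,  0.0013, -0.001 ,  0.0004, -0.0011,  0.0003]), 'joint_efforts': array([ -0.0008, -39.3698, -37.0167,  -0.0002,   0.0074,   0.    ]), 'tool_pos': array([0.2798, 0.5582, 0.23  ]), 'tool_rot': array([-0.0004,  0.2303,  0.9731, -0.001 ]), 'contact_force': array([-0.108 ,  0.1025,  0.2286]), 'ft_torque': array([ 0.001 ,  0.0468, -0.0222]), 'grasp_force': 0.0, 'gripper_width': 0.9991620864092589}
scene [1.3025 0.2202 0.9072] -0.1373289948317305 402.3726479194649
scene bonding_board [(0.6, array([ 0.6626,  0.0602, -0.0011]))]
scene knob_grip [(0.74, array([0.6242, 0.0456, 0.1782]))]
scene spindle_grip [(0.65, array([0.5522, 0.0175, 0.1182]))]
scene mended_fragment [(0.84, array([0.369 , 0.1239, 0.0187])), (0.78, array([ 0.3538, -0.0449,  0.023 ])), (0.66, array([ 0.4222, -0.2286,  0.0199]))]
scene adhesive_jar [(0.69, array([ 0.6161, -0.2293,  0.0001])), (0.4, array([0.554 , 0.0181, 0.1184]))]
scene brush [(0.82, array([ 0.5869,  0.3254, -0.0033]))]
scene spare_fragment [(0.82, array([ 0.719 , -0.1555,  0.0022])), (0.61, array([ 0.6156, -0.2327,  0.0001]))]
top [0.4407 0.0301 1.2651] -0.09593946611167029 388.16844961433634
top bonding_board [(0.8, array([ 0.663 ,  0.059 , -0.0017]))]
top knob_grip [(0.43, array([0.6212, 0.0457, 0.1801])), (0.2, array([0.5842, 0.0312, 0.0622]))]
top spindle_grip [(0.75, array([0.5501, 0.0132, 0.1201]))]
top mended_fragment [(0.82, array([ 0.3528, -0.0432,  0.0212])), (0.78, array([ 0.4229, -0.2331,  0.0203])), (0.71, array([0.5845, 0.0318, 0.0625]))]
top adhesive_jar [(0.78, array([ 0.6223, -0.226 , -0.0038]))]
top brush [(0.67, array([ 0.5921,  0.3218, -0.0003]))]
top spare_fragment [(0.76, array([ 0.7173, -0.149 , -0.0011]))]
```

View pics/scene0.png

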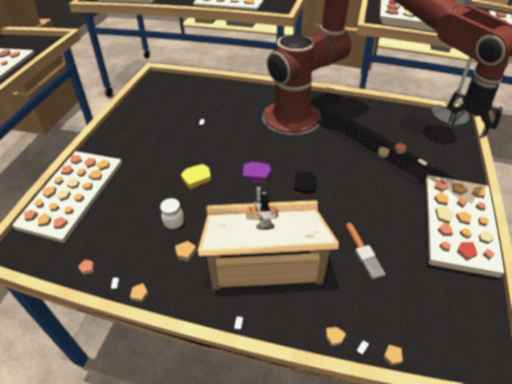

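View pics/top0.png

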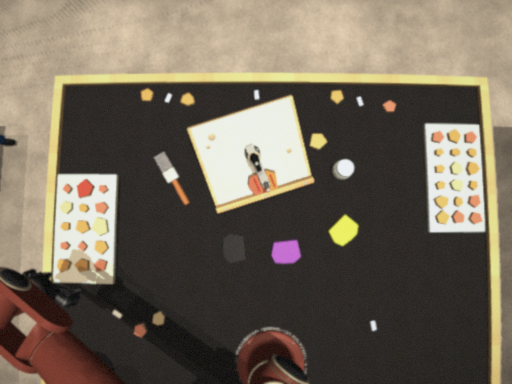

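Run:
```python
from h import *
np.set_printoptions(precision=4,suppress=True)
for c in("scene","top"):
    f=dict(np.load(f"f_{c}.npz"));P=pts(f)
    # board plane: white pixels in the board area
    g=f["color"].astype(int)
    m=np.isfinite(P[...,0])&(P[...,2]>.05)&(P[...,2]<.25)&(np.abs(P[...,0]-.67)<.16)&(np.abs(P[...,1]-.06)<.2)
    X=P[m]; best=None; rng=np.random.default_rng(0)
    for _ in range(500):
        a=X[rng.choice(len(X),3,False)];n=np.cross(a[1]-a[0],a[2]-a[0]);n/=np.linalg.norm(n)+1e-12
        k=abs((X-a[0])@n)<.003
        if best is None or k.sum()>best.sum():best=k
    Y=X[best];o=Y.mean(0);n=np.linalg.svd(Y-o,full_matrices=False)[2][2];n*=np.sign(n[2])
    print(c,"n",n,"tilt",np.degrees(np.arccos(n[2])),"yaw",np.arctan2(-n[1],-n[0]),"o",o,best.mean())
    h=(P-o)@n
    # T-bar top: ~91mm out
    k=m&0|(np.isfinite(h)&(h>.083)&(h<.097)&(np.abs(P[...,0]-.623)<.06)&(np.abs(P[...,1]-.046)<.06))
    T=P[k];print("Tbar",k.sum(),T.mean(0),np.median(h[k]))
    e=np.linalg.svd(T-T.mean(0),full_matrices=False)[2][0];e*=-np.sign(e[0]);print("dir",e)
    q=(T-T.mean(0))@e;print("extent",q.min(),q.max())
    for t in("knob_grip","spindle_grip"):
        for d in place_of(c,t)[:1]: print(t,d["at"],"height",(d["at"]-o)@n)
```

```text
scene n [-0.4983 -0.164   0.8513] tilt 31.64186956134398 yaw 0.31798149833126094 o [0.6863 0.0672 0.1299] 0.47370995353387135
Tbar 36 [[[-0.5993 -1.9463  0.1857]
  [-0.6016 -1.9401  0.1845]
  [-0.6168 -1.9484  0.1785]
  ...
  [-2.4847  1.4293 -0.1433]
  [-2.4727  1.4341 -0.1382]
  [-2.5071  1.4537 -0.1459]]

 [[-0.5993 -1.9463  0.1857]
  [-0.6016 -1.9401  0.1845]
  [-0.6168 -1.9484  0.1785]
  ...
  [-2.4847  1.4293 -0.1433]
  [-2.4727  1.4341 -0.1382]
  [-2.5071  1.4537 -0.1459]]

 [[-0.5993 -1.9463  0.1857]
  [-0.6016 -1.9401  0.1845]
  [-0.6168 -1.9484  0.1785]
  ...
  [-2.4847  1.4293 -0.1433]
  [-2.4727  1.4341 -0.1382]
  [-2.5071  1.4537 -0.1459]]

 ...

 [[-0.5993 -1.9463  0.1857]
  [-0.6016 -1.9401  0.1845]
  [-0.6168 -1.9484  0.1785]
  ...
  [-2.4847  1.4293 -0.1433]
  [-2.4727  1.4341 -0.1382]
  [-2.5071  1.4537 -0.1459]]

 [[-0.5993 -1.9463  0.1857]
  [-0.6016 -1.9401  0.1845]
  [-0.6168 -1.9484  0.1785]
  ...
  [-2.4847  1.4293 -0.1433]
  [-2.4727  1.4341 -0.1382]
  [-2.5071  1.4537 -0.1459]]

 [[-0.5993 -1.9463  0.1857]
  [-0.6016 -1.9401  0.1845]
  [-0.6168 -1.9484  0.1785]
  ...
  [-2.4847  1.4293 -0.1433]
  [-2.4727  1.4341 -0.1382]
  [-2.5071  1.4537 -0.1459]]] nanTraceback (most recent call last):
  File "<stdin>", line 19, in <module>
    u, s, vh = gufunc(a, signature=signature)
               ~~~~~~^^^^^^^^^^^^^^^^^^^^^^^^
    raise LinAlgError("SVD did not converge")
numpy.linalg.LinAlgError: SVD did not converge
```

The scene view shows the board at about (265,235) with the clamp at (262,205). The top view shows the clamp at (255,160) over the fragment at (263,180), and the black, purple and yellow decoys lie on the table. Next I'll measure the T-bar.

Run:
```python
from h import *
np.set_printoptions(precision=4,suppress=True)
for c in("scene","top"):
    f=dict(np.load(f"f_{c}.npz"));P=pts(f)
    m=np.isfinite(P[...,0])&(P[...,2]>.05)&(P[...,2]<.25)&(np.abs(P[...,0]-.67)<.16)&(np.abs(P[...,1]-.06)<.2)
    X=P[m]; best=None; rng=np.random.default_rng(0)
    for _ in range(500):
        a=X[rng.choice(len(X),3,False)];n=np.cross(a[1]-a[0],a[2]-a[0]);n/=np.linalg.norm(n)+1e-12
        k=abs((X-a[0])@n)<.003
        if best is None or k.sum()>best.sum():best=k
    Y=X[best];o=Y.mean(0);n=np.linalg.svd(Y-o,full_matrices=False)[2][2];n*=np.sign(n[2])
    print(c,"n",n,"tilt",np.degrees(np.arccos(n[2])),"yaw",np.arctan2(-n[1],-n[0]),best.mean())
    h=(P-o)@n
    k=(h>.075)&(h<.098)&(np.abs(P[...,0]-.623)<.06)&(np.abs(P[...,1]-.046)<.06)
    T=P[k];print("Tbar",k.sum(),T.mean(0),np.median(h[k]))
    e=np.linalg.svd(T-T.mean(0),full_matrices=False)[2][0];e*=np.sign(e[0]);q=(T-T.mean(0))@e;print("dir",e,q.min(),q.max())
    for t in("knob_grip","spindle_grip"):
        for d in place_of(c,t)[:1]: print(t,d["at"],"height",(d["at"]-o)@n)
    b=place_of(c,"bonding_board")[0]["at"]; print("axis@knob from board",b+[0,0,.11]+n*.081)
# kinematics orientation check / j6 estimate
yaw=.318;t=np.radians(32)
n=np.array([-np.sin(t)*np.cos(yaw),-np.sin(t)*np.sin(yaw),np.cos(t)])
d=np.array([.6227,.0457,.179])-np.array([.551,.0155,.119]);x=d-n*(d@n);x/=np.linalg.norm(x)
by=np.cross(n,[np.cos(t)*np.cos(yaw),np.cos(t)*np.sin(yaw),np.sin(t)])
print("n",n,"armdir",x,"arm angle vs slope",np.arcsin(x@by),"len",np.linalg.norm(d-n*(d@n)))
print("q start->", rot([-0.0004,.2303,.9731,-.001]).as_matrix())
for sgn in(1,-1):
  X=sgn*x;Rt=np.column_stack([X,np.cross(-n,X),-n])
  for j23 in(1.5,1.8,2.1):
    M=R.from_euler('ZY',[.05,j23]).as_matrix().T@Rt
    print(sgn,j23,R.from_matrix(M).as_euler('ZYZ')-[0,0,np.pi/2])
```

```text
scene n [-0.4983 -0.164   0.8513] tilt 31.64186956134398 yaw 0.31798149833126094 0.47370995353387135
Tbar 60 [0.6284 0.0495 0.1908] 0.08480559761804687
dir [0.7857 0.4386 0.4362] -0.03483406558646053 0.01726223591020412
knob_grip [0.6242, 0.0456, 0.1782] height 0.07563293154302385
spindle_grip [0.5522, 0.0175, 0.1182] height 0.06503945860797408Traceback (most recent call last):
  File "<stdin>", line 19, in <module>
ValueError: operands could not be broadcast together with shapes (6,) (3,)
```

```bash
cat > m.py <<'E'
from h import *
np.set_printoptions(precision=4,suppress=True)
c="top"
f=dict(np.load(f"f_{c}.npz"));P=pts(f)
for c in("scene","top"):
    f=dict(np.load(f"f_{c}.npz"));P=pts(f)
    n=np.array([-.5034,-.1657,.848])
    b=np.array(place_of(c,"bonding_board")[0]["at"]);o=b+[0,0,.11];print(c,"axis@knob",o+n*.081)
    h=(P-o)@n
    for lo,hi in((.084,.1),):
        k=(h>lo)&(h<hi)&(np.abs(P[...,0]-.623)<.06)&(np.abs(P[...,1]-.046)<.06)
        T=P[k];print("Tbar",k.sum(),T.mean(0),np.median(h[k]))
        e=np.linalg.svd(T-T.mean(0),full_matrices=False)[2][0];e*=np.sign(e[0]);q=(T-T.mean(0))@e;print("dir",e,q.min(),q.max())
    for t in("knob_grip","spindle_grip"):
        for d in place_of(c,t)[:1]: print(t,d["at"],"height",(np.array(d["at"])-o)@n)
yaw=.318;t=np.radians(32)
n=np.array([-np.sin(t)*np.cos(yaw),-np.sin(t)*np.sin(yaw),np.cos(t)])
d=np.array([.6227,.0457,.179])-np.array([.551,.0155,.119]);x=d-n*(d@n);x/=np.linalg.norm(x)
by=np.cross(n,[np.cos(t)*np.cos(yaw),np.cos(t)*np.sin(yaw),np.sin(t)])
print("n",n,"armdir",x,"arm angle vs slope",np.arcsin(x@by),"len",np.linalg.norm(d-n*(d@n)))
print(rot([-0.0004,.2303,.9731,-.001]).as_matrix(), R.from_euler('ZYZYZ',[.987,.053+1.613,0,1.476,-.119+np.pi/2]).as_matrix())
for sgn in(1,-1):
  X=sgn*x;Rt=np.column_stack([X,np.cross(-n,X),-n])
  for j23 in(1.5,1.8,2.1):
    M=R.from_euler('ZY',[.05,j23]).as_matrix().T@Rt
    print(sgn,j23,R.from_matrix(M).as_euler('ZYZ')-[0,0,np.pi/2])
E
python3 m.py
```

```text
scene axis@knob [0.6218 0.0468 0.1776]
Tbar 48 [0.6266 0.049  0.1915] 0.09099459937517956
dir [0.7827 0.424  0.4557] -0.03354578823135074 0.017435869277671285
knob_grip [0.6242, 0.0456, 0.1782] height 0.08051617999999999
spindle_grip [0.5522, 0.0175, 0.1182] height 0.07053714999999997
top axis@knob [0.6222 0.0456 0.177 ]
Tbar 92 [0.6169 0.0463 0.1865] 0.09162436725847126
dir [0.7749 0.3766 0.5077] -0.030234297406056532 0.026631913797372148
knob_grip [0.6212, 0.0457, 0.1801] height 0.08413233000000003
spindle_grip [0.5501, 0.0132, 0.1201] height 0.07442932
n [-0.5034 -0.1657  0.848 ] armdir [0.7838 0.3255 0.5288] arm angle vs slope 0.06415575843901905 len 0.09776046342058871Traceback (most recent call last):
  File "m.py", line 21, in <module>
    print(rot([-0.0004,.2303,.9731,-.001]).as_matrix(), R.from_euler('ZYZYZ',[.987,.053+1.613,0,1.476,-.119+np.pi/2]).as_matrix())
                                                        ~~~~~~~~~~~~^^^^^^^^^^^^^^^^^^^^^^^^^^^^^^^^^^^^^^^^^^^^^^^^^
  File "scipy/spatial/transform/_rotation.pyx", line 1413, in scipy.spatial.transform._rotation.Rotation.from_euler
ValueError: Expected axis specification to be a non-empty string of upto 3 characters, got ZYZYZ
```

```bash
cat >> h.py <<'E'
np.set_printoptions(precision=4,suppress=True)
yaw=.318;t=np.radians(32)
SL=np.array([np.cos(t)*np.cos(yaw),np.cos(t)*np.sin(yaw),np.sin(t)])
N=np.array([-np.sin(t)*np.cos(yaw),-np.sin(t)*np.sin(yaw),np.cos(t)])
BY=np.cross(N,SL)
K0=np.array([.6222,.0459,.1785])
def tool(a): # tool x at angle a (anticlockwise about N from up-slope), z=-N
    x=np.cos(a)*SL+np.sin(a)*BY
    return R.from_matrix(np.column_stack([x,np.cross(-N,x),-N]))
def go(p,Rt,s=None):
    s=s or state();r=rot(s["tool_rot"])
    v=r.inv().apply(np.array(p)-s["tool_pos"])/.5; w=(r.inv()*Rt).as_rotvec()/1.5
    print("shift",v.round(4),"turn",w.round(4),"deg",np.degrees(1.5*np.linalg.norm(w)))
E
python3 - <<'E'
from h import *
c=(R.from_euler('ZYZ',[.987,.053+1.613,0])*R.from_euler('YZ',[1.476,-.119+np.pi/2])).as_matrix()
print(rot([-0.0004,.2303,.9731,-.001]).as_matrix(),c)
for a in(.09,.09-np.pi,-.09):
  for j23 in(1.4,1.8):
    M=R.from_euler('ZY',[.05,j23]).inv()*tool(a)
    print(a,j23,M.as_euler('ZYZ')-[0,0,np.pi/2])
for a in(.09,.09-np.pi): go(K0+.10*N,tool(a))
E
```

```text
[[-0.8939  0.4482 -0.0012]
 [ 0.4482  0.8939 -0.0018]
 [ 0.0003 -0.0021 -1.    ]] [[-0.8939  0.4482 -0.0002]
 [ 0.4482  0.8939 -0.0003]
 [ 0.     -0.0004 -1.    ]]
0.09 1.4 [0.1509 1.2031 1.1974]
0.09 1.8 [0.1952 0.8089 1.1164]
-3.0515926535897933 1.4 [ 0.1509  1.2031 -1.9442]
-3.0515926535897933 1.8 [ 0.1952  0.8089 -2.0252]
-0.09 1.4 [0.1509 1.2031 1.3774]
-0.09 1.8 [0.1952 0.8089 1.2964]
shift [-0.9961 -0.6849 -0.064 ] turn [-0.436   0.1574  1.465 ] deg 132.05714007627847
shift [-0.9961 -0.6849 -0.064 ] turn [-0.1305 -0.3614 -0.5662] deg 58.80860005849833
```

{"method": "jog_arm", "body": {
  "motion": "100 -0.1 -0.07 -0.06 -0.04 0.02 0.12; 100 -0.2 -0.14 -0.1 -0.08 0.03 0.24; 100 -0.3 -0.21 -0.15 -0.12 0.05 0.36; 100 -0.4 -0.28 -0.15 -0.16 0.06 0.48; 100 -0.5 -0.35 -0.15 -0.2 0.07 0.6"
}}

```text
time: 1.88
tool_pos: [0.4227, 0.2947, 0.3076]
tool_rot: [-0.015, 0.622, 0.768, 0.152]
contact_force: [1.0, 0.2, 0.9]
gripper_width: 0.997
grasp_force: 0.0
```

Run:
```python
from h import *
go(K0+.15*N,tool(.09));print(state()["joint_pos"])
```

```text
shift [-0.5773  0.138  -0.0932] turn [-0.2533  0.0703  0.8695] deg 78.06920722195032
[ 0.3672 -0.4448  1.939   0.1792  1.399   0.1482]
```

{"method": "jog_arm", "body": {
  "motion": "100 -0.1 0.03 -0.03 -0.03 0.01 0.1; 100 -0.2 0.06 -0.05 -0.06 0.02 0.2; 100 -0.3 0.08 -0.07 -0.09 0.03 0.3; 100 -0.4 0.11 -0.08 -0.12 0.04 0.4; 100 -0.5 0.125 -0.09 -0.15 0.05 0.5"
}}

```text
time: 2.5
tool_pos: [0.533, 0.0574, 0.3104]
tool_rot: [-0.029, 0.851, 0.466, 0.24]
contact_force: [0.9, 0.4, -0.7]
gripper_width: 1.0
grasp_force: 0.0
```

Run:
```python
from h import *
go(K0+.15*N,tool(.09));print(state()["joint_pos"])
```

```text
shift [-0.0484  0.0616 -0.0012] turn [-0.1101  0.0213  0.3678] deg 33.04621727884376
[-0.2193 -0.473   1.9863  0.3712  1.3056  0.3111]
```

{"method": "jog_arm", "body": {
  "motion": "100 -0.02 0.02 0 -0.03 0.005 0.1; 100 -0.035 0.04 0 -0.06 0.01 0.2; 100 -0.048 0.0616 -0.001 -0.09 0.017 0.3; 100 -0.048 0.0616 -0.001 -0.11 0.021 0.368; 100 -0.048 0.0616 -0.001 -0.11 0.021 0.368"
}}

```text
time: 3.12
tool_pos: [0.5461, 0.0234, 0.3053]
tool_rot: [-0.032, 0.941, 0.198, 0.273]
contact_force: [-0.2, -0.1, -0.3]
gripper_width: 0.996
grasp_force: 0.0
```

Run:
```python
from h import *
go(K0+.15*N,tool(.09));print(state()["joint_pos"])
f=grab_frame("scene");np.savez("f2.npz",**f)
g=cv2.resize(f["color"][110:300,170:380],None,fx=3,fy=3,interpolation=cv2.INTER_CUBIC);cv2.imwrite("pics/s1.png",g[...,::-1])
for c in("scene","top"):
  if c=="top": grab_frame(c)
  for t in("knob_grip","spindle_grip"): print(c,t,[(round(d["p"],2),np.round(d["at"],4)) for d in place_of(c,t)[:2]])
```

```text
shift [-0.0004  0.0048 -0.0009] turn [-0.0017  0.0013  0.0043] deg 0.41104833399432184
[-0.241  -0.5258  2.0451  0.3132  1.157   0.8563]
scene knob_grip [(0.57, array([0.6221, 0.0459, 0.1788])), (0.15, array([0.585 , 0.0337, 0.0622]))]
scene spindle_grip [(0.54, array([0.5537, 0.0146, 0.1191]))]
top knob_grip [(0.65, array([ 0.5885,  0.3243, -0.0005])), (0.49, array([0.6205, 0.0509, 0.177 ]))]
top spindle_grip [(0.61, array([0.55  , 0.0101, 0.1181]))]
```

View pics/s1.png

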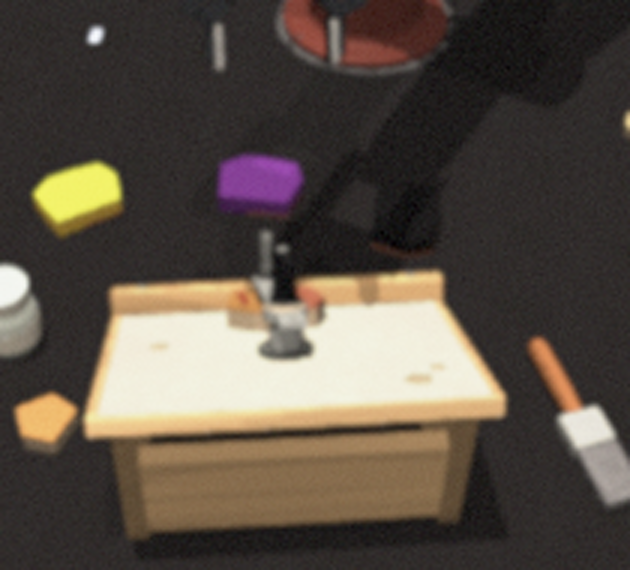

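The picture shows the T-knob at crop (280,270), free and in line with the arm, and the open fingers at (220,45) and (335,40) above it. The networks confirm the knob point, so I'm going down.

{"method": "jog_arm", "body": {
  "motion": "100 0 0.005 0.08 -0.002 0.001 0.004; 100 0 0.005 0.16 -0.002 0.001 0.004; 100 0 0.005 0.23 -0.002 0.001 0.004; 100 0 0.005 0.28 -0.002 0.001 0.004; 100 0 0.005 0.28 -0.002 0.001 0.004"
}}

```text
time: 4.05
tool_pos: [0.6165, 0.0447, 0.1836]
tool_rot: [-0.032, 0.942, 0.194, 0.271]
contact_force: [-0.6, 0.4, 0.4]
gripper_width: 0.997
grasp_force: 0.0
```

Run:
```python
from h import *
go(K0-.009*N,tool(.09));print(state()["joint_pos"])
f=grab_frame("scene")
g=cv2.resize(f["color"][150:250,210:330],None,fx=5,fy=5,interpolation=cv2.INTER_CUBIC);cv2.imwrite("pics/s2.png",g[...,::-1])
```

```text
shift [0.0045 0.0017 0.0327] turn [-0.0014  0.0033 -0.0011] deg 0.3241288615659934
[-0.1597 -0.2397  2.0381  0.3241  0.8686  0.8537]
```

View pics/s2.png

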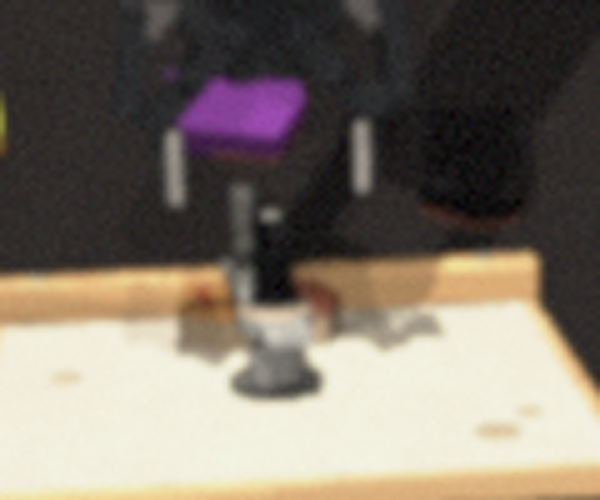

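The pads at (175,170) and (360,155) straddle the T-bar at (270,235), well centred. I'll descend the rest and close.

{"method": "jog_arm", "body": {
  "motion": "100 0.004 0.002 0.02 0 0 0; 100 0.004 0.002 0.0325 0 0 0; 60 0.004 0.002 0.0325 0 0 0; 30 0.004 0.002 0.0325 0 0 0; 10 0.004 0.002 0.0325 0 0 0"
}}

```text
time: 4.72
tool_pos: [0.6277, 0.0467, 0.1742]
tool_rot: [-0.031, 0.941, 0.194, 0.274]
contact_force: [-1.6, -0.6, 0.7]
gripper_width: 0.381
grasp_force: 0.0
```

{"method": "jog_arm", "body": {
  "motion": "0 0 0 0 0 0 0; 0 0 0 0 0 0 0; 0 0 0 0 0 0 0; 0 0 0 0 0 0 0; 0 0 0 0 0 0 0"
}}

```text
time: 5.35
tool_pos: [0.6262, 0.0497, 0.1743]
tool_rot: [-0.034, 0.941, 0.196, 0.272]
contact_force: [-9.6, 7.9, 6.6]
gripper_width: 0.146
grasp_force: 58.4
```

Run:
```python
from h import *
s=state();print(s);go(K0-.009*N,tool(.09))
```

```text
{'time': 5.35, 'joint_pos': array([-0.149 , -0.2036,  2.025 ,  0.3312,  0.8437,  0.8507]), 'joint_vel': array([ 0.0009,  0.001 ,  0.001 ,  0.0014,  0.0006, -0.0009]), 'joint_efforts': array([ -6.6278, -23.9143, -36.928 ,  -0.6394,  -3.6359,   0.4864]), 'tool_pos': array([0.6262, 0.0497, 0.1743]), 'tool_rot': array([-0.034 ,  0.9415,  0.1957,  0.2724]), 'contact_force': array([-9.6466,  7.8937,  6.6439]), 'ft_torque': array([1.1138, 0.9595, 1.4242]), 'grasp_force': 58.4313440322876, 'gripper_width': 0.1460633866840205}
shift [-0.0044  0.0043  0.0055] turn [-0.0041  0.0012  0.0001] deg 0.36338474525897024
```

{"method": "jog_arm", "body": {
  "motion": "0 0 -0.006 -0.003 0 0 0; 0 0 -0.006 -0.003 0 0 -0.06; 0 0 -0.006 -0.003 0 0 -0.14; 0 0 -0.006 -0.003 0 0 -0.22; 0 0 -0.006 -0.003 0 0 -0.3"
}}

```text
time: 5.98
tool_pos: [0.625, 0.051, 0.1743]
tool_rot: [0.029, 0.874, 0.401, 0.274]
contact_force: [-1.0, 5.8, -1.5]
gripper_width: 0.147
grasp_force: 60.5
```

```bash
cat > st.py <<'E'
from h import *
s=state();r=rot(s["tool_rot"])
print("q",s["joint_pos"],"F tool",r.inv().apply(s["contact_force"]),"M tool",r.inv().apply(s["ft_torque"]),s["grasp_force"],s["gripper_width"])
x=r.apply([1,0,0]);print("angle a",np.arctan2(x@BY,x@SL),"tilt err",np.degrees(np.arccos(-r.apply([0,0,1])@N)), "rel K",[(s["tool_pos"]-K0)@v*1e3 for v in(SL,BY,N)])
E
python3 st.py
```

```text
q [-0.1456 -0.2078  2.0289  0.3273  0.8405  0.4051] F tool [ 2.932  -4.9899  1.7829] M tool [0.8429 0.5182 0.0844] 60.517242550849915 0.14742774704609904
angle a 0.541335340058396 tilt err 0.20153055378656823 rel K [np.float64(1.3921774106665772), np.float64(3.934700521726794), np.float64(-5.863993060830387)]
```

{"method": "jog_arm", "body": {
  "motion": "0 0 -0.002 0 0 0 -0.1; 0 0 -0.002 0 0 0 -0.2; 0 0 -0.002 0 0 0 -0.3; 0 0 -0.002 0 0 0 -0.4; 0 0 -0.002 -0.001 0 0 -0.5"
}}

```text
time: 6.6
tool_pos: [0.6228, 0.0519, 0.1736]
tool_rot: [0.126, 0.666, 0.694, 0.243]
contact_force: [-4.7, 6.1, -0.5]
gripper_width: 0.148
grasp_force: 61.0
```

```bash
python3 st.py
```

```text
q [-0.1446 -0.2113  2.032   0.3257  0.8441 -0.3444] F tool [ 6.2707 -4.3083 -0.8479] M tool [0.9477 0.9344 0.0692] 61.04392647743225 0.1481990209284456
angle a 1.292898879545686 tilt err 0.38270106144224125 rel K [np.float64(-0.5256203533079846), np.float64(5.4786522149030725), np.float64(-5.429935989978623)]
```

{"method": "jog_arm", "body": {
  "motion": "0 0.003 -0.003 0 0 0 -0.1; 0 0.003 -0.004 0 0 0 -0.2; 0 0.002 -0.005 0 0 0 -0.3; 0 0.001 -0.005 0 0 0 -0.4; 0 0 -0.005 -0.001 0 0 -0.5"
}}

```text
time: 7.22
tool_pos: [0.6205, 0.0509, 0.1726]
tool_rot: [0.207, 0.365, 0.89, 0.179]
contact_force: [-4.9, 3.0, -1.3]
gripper_width: 0.15
grasp_force: 60.9
```

```bash
python3 st.py
```

```text
q [-0.1462 -0.2166  2.0382  0.3249  0.8428 -1.0958] F tool [ 5.6764 -1.4437 -0.7997] M tool [0.2987 0.9248 0.0005] 60.91456890106201 0.1498062997443801
angle a 2.043151549133696 tilt err 0.322321260629779 rel K [np.float64(-3.136787944020082), np.float64(5.301534297618667), np.float64(-4.98923453243299)]
```

{"method": "jog_arm", "body": {
  "motion": "0 0.003 -0.002 0 0 0 -0.1; 0 0.003 -0.002 0 0 0 -0.2; 0 0.003 -0.003 0 0 0 -0.3; 0 0.003 -0.003 0 0 0 -0.4; 0 0.003 -0.004 -0.001 0 0 -0.5"
}}

```text
time: 7.85
tool_pos: [0.6194, 0.0488, 0.1721]
tool_rot: [0.26, 0.015, 0.961, 0.089]
contact_force: [4.7, -2.6, -5.5]
gripper_width: 0.143
grasp_force: 60.0
```

{"method": "jog_arm", "body": {
  "motion": "0 0 0 0 0 0 -0.05; 0 0 0 0 0 0 -0.1; 0 0 0 0 0 0 -0.12; 0 0 0 0 0 0 -0.12; 0 0 0 0 0 0 -0.12"
}}

```text
time: 8.48
tool_pos: [0.6194, 0.0482, 0.1721]
tool_rot: [0.266, -0.069, 0.959, 0.065]
contact_force: [0.6, -5.9, -3.7]
gripper_width: 0.149
grasp_force: 60.5
```

```bash
python3 st.py
python3 - <<'E'
from h import *
for c in("scene","top"):
  f=grab_frame(c);np.savez(f"f3_{c}.npz",**f)
  for t in("knob_grip","spindle_grip","mended_fragment"): print(c,t,[(round(d["p"],2),np.round(d["at"],4)) for d in place_of(c,t)[:4]])
  if c=="scene":
    g=cv2.resize(f["color"][150:250,210:330],None,fx=5,fy=5,interpolation=cv2.INTER_CUBIC);cv2.imwrite("pics/s3.png",g[...,::-1])
E
```

```text
q [-0.1496 -0.2212  2.0435  0.3222  0.8383 -2.0225] F tool [ 1.934  -6.2275  2.4679] M tool [ 1.0267  0.5283 -0.0076] 60.49295783042908 0.148689314540048
angle a 2.9687381463161815 tilt err 0.21755250629361825 rel K [np.float64(-4.990773024020963), np.float64(3.0780434917068766), np.float64(-4.409633452177008)]
scene knob_grip [(0.51, array([0.6217, 0.048 , 0.1809]))]
scene spindle_grip [(0.64, array([0.6203, 0.0467, 0.1772])), (0.52, array([0.5492, 0.0166, 0.1243]))]
scene mended_fragment [(0.93, array([ 0.4203, -0.2298,  0.0207])), (0.79, array([0.5849, 0.0353, 0.0598])), (0.62, array([ 0.3529, -0.0458,  0.0243])), (0.56, array([0.3711, 0.1231, 0.0189]))]
top knob_grip [(0.57, array([0.616 , 0.0469, 0.1788])), (0.5, array([ 0.6199, -0.225 , -0.0027]))]
top spindle_grip []
top mended_fragment [(0.87, array([0.3695, 0.1193, 0.0185])), (0.72, array([ 0.4241, -0.232 ,  0.0219])), (0.48, array([ 0.3512, -0.0424,  0.0184]))]
```

View pics/s3.png

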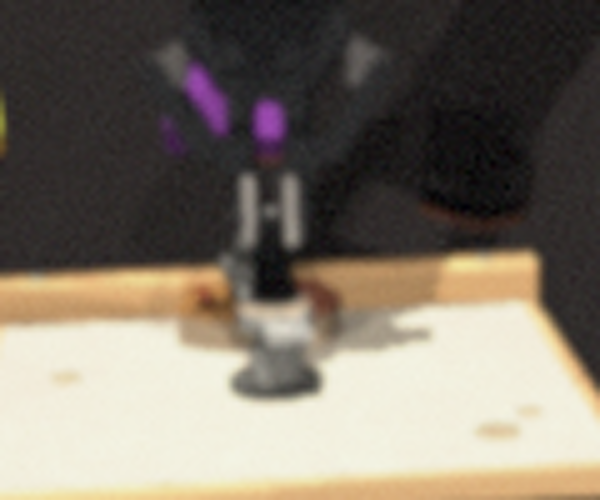

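The pads hold the T-bar at (270,210). The arm and spindle at (235,265) are still over the fragment. The knob has turned about 2.88 rad with the tool, so I'll release and withdraw.

{"method": "jog_arm", "body": {
  "motion": "60 0 0 0 0 0 0; 100 0 0 0 0 0 0; 100 0 0 0 0 0 0; 100 0 0 -0.06 0 0 0; 100 0 0 -0.12 0 0 0"
}}

```text
time: 9.5
tool_pos: [0.5893, 0.0398, 0.2247]
tool_rot: [0.267, -0.07, 0.959, 0.067]
contact_force: [0.8, 0.1, 0.3]
gripper_width: 0.998
grasp_force: 0.0
```

{"method": "jog_arm", "body": {
  "motion": "100 0.05 0 -0.04 0 0 0; 100 0.1 0 -0.04 0 0 0; 100 0.15 0 -0.04 0 0 0; 100 0.19 0 -0.04 0 0 0; 100 0.19 0 -0.04 0 0 0"
}}

```text
time: 10.12
tool_pos: [0.4985, 0.0271, 0.1909]
tool_rot: [0.267, -0.069, 0.959, 0.067]
contact_force: [0.7, 0.7, 0.5]
gripper_width: 1.003
grasp_force: 0.0
```

```bash
python3 st.py
python3 - <<'E'
from h import *
for c in("scene","top"):
  f=grab_frame(c);P=pts(f)
  for t in("knob_grip","spindle_grip","mended_fragment"): print(c,t,[(round(d["p"],2),np.round(d["at"],4),np.round([1e3*(np.array(d["at"])-K0)@v for v in(SL,BY,N)],1)) for d in place_of(c,t)[:4]])
  if c=="scene":
    g=cv2.resize(f["color"][150:250,210:330],None,fx=5,fy=5,interpolation=cv2.INTER_CUBIC);cv2.imwrite("pics/s4.png",g[...,::-1])
E
```

```text
q [-0.2616 -0.6153  2.2895  0.3479  1.0141 -2.0935] F tool [-0.9132  0.6272 -0.0129] M tool [-0.0182  0.2221  0.0156] 0.0 1.0034617714420226
angle a 2.968086657296897 tilt err 0.052619043697201794 rel K [np.float64(-98.06589587922082), np.float64(20.816714040457114), np.float64(75.9277752078232)]
scene knob_grip [(0.72, array([0.6199, 0.0446, 0.1803]), array([-1.2, -0.5,  2.9])), (0.29, array([ 0.617 , -0.2266, -0.0009]), array([-171.5, -257.2, -104.4]))]
scene spindle_grip [(0.51, array([0.5508, 0.0152, 0.1214]), array([-95.9,  -6.8,  -7.4]))]
scene mended_fragment [(0.96, array([ 0.4247, -0.2312,  0.0184]), array([-317.4, -201.5,    9.6])), (0.91, array([0.3695, 0.1239, 0.0179]), array([-268. ,  153.1,  -21.9])), (0.79, array([0.587 , 0.0362, 0.0587]), array([-94.4,   1.8, -82.3])), (0.74, array([ 0.3548, -0.0465,  0.0187]), array([-324.6,   -4.2,   14.4]))]
top knob_grip [(0.48, array([0.6177, 0.0471, 0.1809]), array([-2. ,  2.5,  4.1]))]
top spindle_grip [(0.65, array([0.5493, 0.0141, 0.1203]), array([-98. ,  -7.4,  -7.4]))]
top mended_fragment [(0.67, array([0.5854, 0.0312, 0.0624]), array([-95.1,  -2.5, -77.5])), (0.64, array([ 0.4236, -0.2315,  0.0203]), array([-317.4, -201.4,   11.8])), (0.59, array([0.3676, 0.1187, 0.0186]), array([-270.5,  148.8,  -19.5])), (0.45, array([ 0.351 , -0.0437,  0.0203]), array([-326.1,   -0.3,   17.2]))]
```

View pics/s4.png

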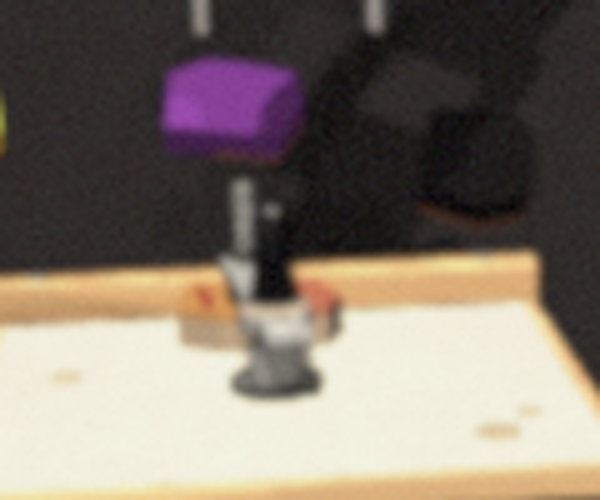

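The T-bar at (270,240) is nearly back in line after turning through about half a turn. The spindle at (243,215) stands clear, and the fingers at (200,15) and (375,15) are above it.

Run:
```python
from h import *
S=K0-.097*SL-.0072*BY
go(S+.03*N,tool(3.0)); go(S-.0195*N,tool(3.0))
```

```text
shift [-0.0085 -0.0544  0.0927] turn [-0.0005 -0.     -0.0207] deg 1.7778813564928384
shift [-0.0085 -0.0544  0.1917] turn [-0.0005 -0.     -0.0207] deg 1.7778813564928384
```

{"method": "jog_arm", "body": {
  "motion": "100 -0.008 -0.054 0.01 0 0 -0.02; 100 -0.008 -0.054 0.06 0 0 -0.02; 100 -0.008 -0.054 0.13 0 0 -0.02; 100 -0.008 -0.054 0.19 0 0 -0.02; 60 -0.008 -0.054 0.19 0 0 -0.02"
}}

```text
time: 11.15
tool_pos: [0.5538, 0.0172, 0.1078]
tool_rot: [0.266, -0.084, 0.958, 0.064]
contact_force: [-0.2, -0.4, -0.4]
gripper_width: 0.818
grasp_force: 0.0
```

{"method": "jog_arm", "body": {
  "motion": "30 0 0 0 0 0 0; 10 0 0 0 0 0 0; 0 0 0 0 0 0 0; 0 0 0 0 0 0 0; 0 0 0 0 0 0 0"
}}

```text
time: 11.78
tool_pos: [0.5554, 0.0161, 0.112]
tool_rot: [0.269, -0.084, 0.957, 0.062]
contact_force: [-6.7, -2.0, 6.7]
gripper_width: 0.091
grasp_force: 58.7
```

```bash
python3 st.py
```

```text
q [-0.2513 -0.3201  2.2313  0.4129  0.7883 -2.2249] F tool [ 2.3584 -0.1872 -9.4002] M tool [0.1935 0.5748 0.0547] 58.67261588573456 0.09132433146836148
angle a 2.9993319633709357 tilt err 0.10429912315395014 rel K [np.float64(-96.97800302498844), np.float64(-7.377935014163058), np.float64(-17.862614813033517)]
```

Run:
```python
from h import *
c=np.array([-2,3.]);p0=np.array([-97,-7.4]);a=3.0
for k in range(1,6):
    th=.15*k; Q=np.array([[np.cos(th),np.sin(th)],[-np.sin(th),np.cos(th)]])
    d=Q@(p0-c)+c-p0
    print(th,d,np.round([d@[np.cos(a),np.sin(a)]/500,d@[np.sin(a),-np.cos(a)]/500, th/1.5],4))
```

```text
0.15 [-0.4874 14.3134] [0.005  0.0282 0.1   ]
0.3 [ 1.1696 28.5389] [0.0057 0.0568 0.2   ]
0.44999999999999996 [ 4.9339 42.3571] [0.0022 0.0853 0.3   ]
0.6 [10.7208 55.4575] [-0.0056  0.1128  0.4   ]
0.75 [18.4005 67.5461] [-0.0174  0.1389  0.5   ]
```

{"method": "jog_arm", "body": {
  "motion": "0 0.005 0.028 -0.003 0 0 0.1; 0 0.006 0.057 -0.003 0 0 0.2; 0 0.002 0.085 -0.003 0 0 0.3; 0 -0.006 0.113 -0.003 0 0 0.4; 0 -0.017 0.139 -0.003 0 0 0.5"
}}

```text
time: 12.4
tool_pos: [0.5493, 0.0849, 0.1223]
tool_rot: [0.229, 0.275, 0.921, 0.157]
contact_force: [15.8, -2.1, -8.2]
gripper_width: 0.091
grasp_force: 58.9
```

```bash
python3 st.py
```

```text
q [-0.0857 -0.3549  2.239   0.3049  0.7546 -1.245 ] F tool [-10.1717   1.7444  14.6317] M tool [ 0.0676 -1.3273 -0.0889] 58.914318680763245 0.09079272283548166
angle a 2.2438232379061684 tilt err 0.3138355712557608 rel K [np.float64(-78.14511180053468), np.float64(59.88480942940091), np.float64(-17.403518197587506)]
```

{"method": "jog_arm", "body": {
  "motion": "0 0.003 0.028 0.002 0 0 0.1; 0 0.003 0.057 0.002 0 0 0.2; 0 -0.001 0.085 0.002 0 0 0.3; 0 -0.009 0.113 0.002 0 0 0.4; 0 -0.014 0.126 0.002 0 0 0.45"
}}

```text
time: 13.02
tool_pos: [0.581, 0.1326, 0.1499]
tool_rot: [0.162, 0.563, 0.779, 0.223]
contact_force: [-3.9, -1.0, 4.3]
gripper_width: 0.087
grasp_force: 61.2
```

```bash
python3 st.py
```

```text
q [ 0.0276 -0.2776  2.1294  0.221   0.7627 -0.4101] F tool [ 0.2737 -1.0686 -5.7813] M tool [ 0.5599 -0.0688 -0.0533] 61.239867210388184 0.08731167540514466
angle a 1.57159557583437 tilt err 0.01935282530502553 rel K [np.float64(-25.351209919759913), np.float64(95.22662312295493), np.float64(-17.900625491440078)]
```

{"method": "jog_arm", "body": {
  "motion": "20 0 0 0 0 0 0; 60 0 0 0 0 0 0; 60 0 0 0 0 0 0; 60 0 0 -0.04 0 0 0; 60 0 0 -0.1 0 0 0"
}}

```text
time: 13.65
tool_pos: [0.5546, 0.1235, 0.1903]
tool_rot: [0.161, 0.563, 0.78, 0.222]
contact_force: [0.9, 0.5, 0.4]
gripper_width: 0.602
grasp_force: 0.0
```

{"method": "jog_arm", "body": {
  "motion": "60 0 0 -0.1 0 0 0; 60 0 0 -0.2 0 0 0; 60 0 0 -0.25 0 0 0; 60 0 0 -0.25 0 0 0; 60 0 0 -0.25 0 0 0"
}}

```text
time: 14.28
tool_pos: [0.4925, 0.1031, 0.2957]
tool_rot: [0.161, 0.563, 0.78, 0.222]
contact_force: [-0.1, -0.3, 0.1]
gripper_width: 0.595
grasp_force: 0.0
```

```bash
python3 st.py
python3 - <<'E'
from h import *
for c in("scene","top"):
  f=grab_frame(c)
  for t in("knob_grip","spindle_grip","mended_fragment"): print(c,t,[(round(d["p"],2),np.round(d["at"],4),np.round([1e3*(np.array(d["at"])-K0)@v for v in(SL,BY,N)],1)) for d in place_of(c,t)[:4]])
  if c=="scene":
    g=cv2.resize(f["color"][150:250,210:330],None,fx=5,fy=5,interpolation=cv2.INTER_CUBIC);cv2.imwrite("pics/s5.png",g[...,::-1])
E
```

```text
q [-0.0488 -0.6768  2.1524  0.2089  1.1485 -0.4047] F tool [-0.2328 -0.1079 -0.1553] M tool [ 0.2479 -0.0376 -0.0071] 0.0 0.595068654002905
angle a 1.5733582789824692 tilt err 0.14236790631172078 rel K [np.float64(-27.14894802461146), np.float64(94.90777450134462), np.float64(155.18479365316153)]
scene knob_grip [(0.71, array([0.5847, 0.035 , 0.0587]), array([-96.6,   1.4, -80.9])), (0.52, array([0.6203, 0.0473, 0.1797]), array([-0.5,  1.9,  1.7]))]
scene spindle_grip [(0.94, array([0.578 , 0.1339, 0.1582]), array([-23. ,  97.4,  -9.5])), (0.51, array([0.5855, 0.0337, 0.0596]), array([-95.8,  -0.1, -80.3]))]
scene mended_fragment [(0.87, array([ 0.4206, -0.2327,  0.02  ]), array([-320.3, -201.6,   13.2])), (0.57, array([ 0.3547, -0.0489,  0.0246]), array([-322.2,   -6.4,   19.8])), (0.51, array([0.586 , 0.0336, 0.0606]), array([-94.9,  -0.4, -79.7]))]
top knob_grip [(0.66, array([0.6181, 0.0463, 0.1771]), array([-3.9,  1.7,  0.8]))]
top spindle_grip [(0.8, array([0.5751, 0.1277, 0.1599]), array([-26.1,  92.4,  -5.6]))]
top mended_fragment [(0.86, array([ 0.4247, -0.2346,  0.0216]), array([-316.6, -204.7,   12.8])), (0.79, array([ 0.3535, -0.0432,  0.0185]), array([-324.9,   -0.6,   14.3])), (0.73, array([0.5862, 0.0296, 0.0634]), array([-94.3,  -4.2, -76.8])), (0.21, array([ 0.6229, -0.2269, -0.0028]), array([-167.8, -259.3, -108.9]))]
```

View pics/s5.png

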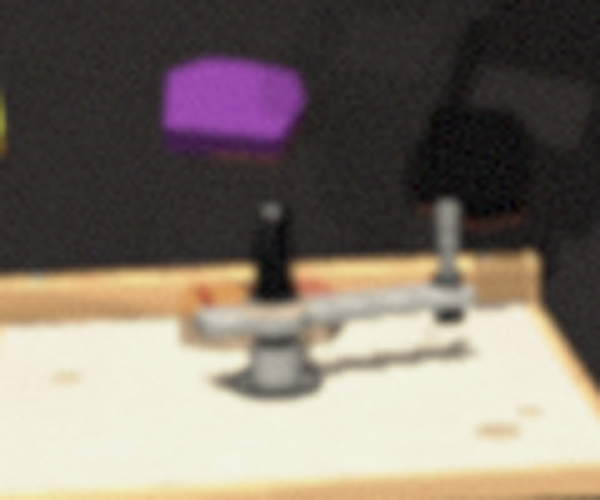

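The arm has swung to the left, with the spindle at (450,235). The fragment at (260,305) lies uncovered and unmoved, the T-bar still points along the slope, and the gripper is clear.

```bash
python3 -c "
from plant import *
print(job_done())"
```

```text
the job is handed in; nothing more can be done
None
```

I handed the job in at about 14 s: the knob turned back about 2.9 rad, the clamp arm swung about 1.4 rad to the left, the gripper let go and clear, and no sign in the last images that the fragment moved; no verdict came back.

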